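Line up the spacer blocks by height on the setting-out board

TASK

Stand the four laminated spacer blocks upright in the four outlined places on the setting-out board, one in each, in order of height with the shortest next to the upright steel stop and the tallest at the far end. Set each block squarely inside its outline, long side along the row, and do not tip any block over on the way.

Things in the scene. Friction and masses are not known exactly. Their poses are not given: they have to be found in the camera images.
- block_30: loose spacer block, 30 mm tall, footprint 36 x 54 mm (all four alike); 2 plies of 15 mm, plywood on top, then teal and plywood in turn; 28 to 140 g. Origin: centre of its underside; x across the 36 mm width, y along the 54 mm length, z up. Starts upright on the bench (z = 0), on the robot's side of the board, at any yaw; only loose bits up to 10 mm high lie between the blocks
- block_45: loose spacer block, 45 mm tall, footprint 36 x 54 mm (all four alike); 3 plies of 15 mm, plywood on top, then teal and plywood in turn; 28 to 140 g. Origin: centre of its underside; x across the 36 mm width, y along the 54 mm length, z up. Starts upright on the bench (z = 0), on the robot's side of the board, at any yaw; only loose bits up to 10 mm high lie between the blocks
- block_60: loose spacer block, 60 mm tall, footprint 36 x 54 mm (all four alike); 4 plies of 15 mm, plywood on top, then teal and plywood in turn; 28 to 140 g. Origin: centre of its underside; x across the 36 mm width, y along the 54 mm length, z up. Starts upright on the bench (z = 0), on the robot's side of the board, at any yaw; only loose bits up to 10 mm high lie between the blocks
- block_75: loose spacer block, 75 mm tall, footprint 36 x 54 mm (all four alike); 5 plies of 15 mm, plywood on top, then teal and plywood in turn; 28 to 140 g. Origin: centre of its underside; x across the 36 mm width, y along the 54 mm length, z up. Starts upright on the bench (z = 0), on the robot's side of the board, at any yaw; only loose bits up to 10 mm high lie between the blocks
- board: plywood setting-out board, 85 (x) x 430 (y) x 12 mm, fixed; origin: centre of its underside, z up, y along the row. The four places lie on its centre line at y = -120, -40, 40, 120 mm, 12 mm above the bench. Nothing near the row or the blocks stands higher than 87 mm (the tallest block on the board)
- mark_a: one of four identical black outlines on the board (flat, nothing to bump into), 40 x 58 mm inside, long side along the row; origin: its centre, on the board's top; y along its length. Which letter lies where in the row varies
- mark_b: one of four identical black outlines on the board (flat, nothing to bump into), 40 x 58 mm inside, long side along the row; origin: its centre, on the board's top; y along its length. Which letter lies where in the row varies
- mark_c: one of four identical black outlines on the board (flat, nothing to bump into), 40 x 58 mm inside, long side along the row; origin: its centre, on the board's top; y along its length. Which letter lies where in the row varies
- mark_d: one of four identical black outlines on the board (flat, nothing to bump into), 40 x 58 mm inside, long side along the row; origin: its centre, on the board's top; y along its length. Which letter lies where in the row varies
- stop: upright dark steel stop fixed on the board at either end of the row (y = +195 or -195 mm of the board); 80 mm across the row, 22 mm along it, 54 mm tall with its bolt heads; the other end has a flat 3 mm aluminium plate. The places' centres lie 75, 155, 235 and 315 mm from its centre. Origin: centre of its underside, on the board's top
Mind the look-alikes: they are no part of the job. Leave any purple or yellow look-alike of the block_75 alone.

How it is judged (in metres and radians):
At the end, for the whole second after the job is handed in: Shortest to tallest, the blocks stand 75, 155, 235 and 315 mm from the stop's centre and on the row's centre line (each within 12 mm), flat on the board (4 mm), upright (0.1 rad), long side along the row (0.22 rad), released and at rest (horizontal distance between block_30 and stop between 0.063 and 0.087 m and x of block_30 in the frame of board between -0.012 and 0.012 m and z of block_30 in the frame of board between 0.008 and 0.016 m and angle between the y axis of each of block_30, block_45, block_60, block_75 and the y axis of board, either way round below 0.22 rad and angle between each of block_30, block_45, block_60, block_75's own z axis and vertical below 0.1 rad and linear speed of each of block_30, block_45, block_60, block_75 below 0.02 m/s and contact force between each of block_30, block_45, block_60, block_75 and the fingers below 0.1 N and horizontal distance between block_45 and stop between 0.143 and 0.167 m and x of block_45 in the frame of board between -0.012 and 0.012 m and z of block_45 in the frame of board between 0.008 and 0.016 m and horizontal distance between block_60 and stop between 0.223 and 0.247 m and x of block_60 in the frame of board between -0.012 and 0.012 m and z of block_60 in the frame of board between 0.008 and 0.016 m and horizontal distance between block_75 and stop between 0.303 and 0.327 m and x of block_75 in the frame of board between -0.012 and 0.012 m and z of block_75 in the frame of board between 0.008 and 0.016 m); the robot touches nothing.
It fails at once if the 30 mm block is tipped over (tilted more than 0.7 rad) (angle between block_30's own z axis and vertical above 0.7 rad).
It fails at once if the 45 mm block is tipped over (tilted more than 0.7 rad) (angle between block_45's own z axis and vertical above 0.7 rad).
It fails at once if the 60 mm block is tipped over (tilted more than 0.7 rad) (angle between block_60's own z axis and vertical above 0.7 rad).
It fails at once if the 75 mm block is tipped over (tilted more than 0.7 rad) (angle between block_75's own z axis and vertical above 0.7 rad).
It also fails if it takes over 112 s, if anything falls off the work surface, if the arm or the gripper's body presses on something with over 40 N, if the wrist force passes 120 N, or if a joint passes its speed limit or range.

ROBOT

A 6-joint arm with a two-finger parallel gripper is mounted at the origin on the work surface. World frame = base frame: x ahead of the robot, y to its left, z up, the work surface at z = 0. Lengths are in mm, angles in rad, forces in N, time in s.
With the tool pointing down it reaches from about 275 to 1000 mm from the base axis. Payload 8.4 kg.
Tool frame: the origin (TCP) lies at the very end of the fingers, on their centre line; the grasp point (between the pads) lies 19 mm behind it; z points along the fingers, y is the line along which they close (so a half turn about z gives the same grasp; the last joint's range is limited). The gripper opens to 85 mm and grips with 20 to 120 N. Pads are 22 mm wide; open, the fingers measure 114 mm over their backs; the gripper's body (76 mm by 85 mm) begins 54 mm behind the grasp point. The pads swing forward as they close: fully open they stand 13 mm farther back than shut.
Start: joints at [1.105, 0.353, 1.633, -0, 1.155, -0.002], TCP at [279.593, 558.977, 205.181] pointing down, gripper open.
Joint ranges: [-2.63, 2.63], [-0.92, 2.1], [0.06, 2.66], [-1.3, 4.44], [0, 2.69], [-3.02, 3.02]. Speed limits (rad/s): [2.22, 2.22, 2.79, 3.14, 3.14, 3.14].

INTERFACE

Orientations are given as [roll, pitch, yaw] about the fixed x, y, z axes, in that order (R = Rz(yaw) Ry(pitch) Rx(roll)).
In Python, from rig import sensors, grab_frame, camera_params, order gives the robot as it stands. The module is installed in compiled form; this text tells all that it offers.
- The arm moves only by the tool move_arm, never from a script. Its argument "motion" is a list of rows, each a list of 7 numbers: the turn, a rotation vector about the tool's x, y, z in shares of 180 degrees (1.0 is 180 degrees), then the shift along the tool's x, y, z in parts of the range, where 1.0 means 50 cm, then the finger opening in m, from 0 to 0.0854. A call has 1 to 8 rows; each row is the pose to reach, as a shift and turn from the pose commanded when the call began, along the tool's axes at that moment; what a row does not reach only later rows make up. A row lasts 1/8 s, in which the tool goes at most 62.5 mm and 10.7 degrees, less where a joint would pass 70% of its speed; a pose out of reach is approached as far as the arm can. Shift and turn numbers lie between -1 and 1, and a call with a number outside is refused. A call with a gripper value outside its range is refused whole. The fingers move at their own pace and stop on an object; "grip_force" is the grip in N (left out, the last holds). Time passes only in rows, so rows that repeat a pose let the fingers close. It gives the time, the measured TCP pose, the force, the opening and the grip force at its end, in the units of the state.
- sensors.sense(): the state, without advancing time (a new reading comes with each control period).
- grab_frame(name): name is "side" or "top"; returns (picture, depth): 384x512x3 uint8, red, green, blue; 384x512 float32, mm along the optical axis (not along the pixel's ray), 0 where there is no reading.
- camera_params(name): a dict with "camera_matrix" (3x3 intrinsics, pixels), "k1" (the pictures are not rectified: a ray, as slopes to the right and down, at radius r is drawn at 1 + k1 r^2 times it, then the intrinsics apply), "world_from_camera" (4x4, takes a point from camera to world coordinates). Camera axes: x right, y down, z forward; pixel columns grow to the right and rows downward; lengths in mm; the calibration is good to about 2 mm. A picture is of the moment at which its call begins. camera_params takes no time and is no camera call.
- order.sign_off(): hands the job in; it is judged then, once.
The state is a dict: "clock": time; "qpos": joint angles; "qvel": joint speeds; "joint_efforts": joint torques, N m; "eef_pos": TCP position; "tcp_rot": TCP orientation; "contact_force": force on the tool from outside, world axes, zero at the start; "wrist_torque": the same for the moment, N m; "opening": opening from 0.0 (shut) to 1.0 (fully open); "grasp_force": force on a finger pad.
Only numpy, scipy, OpenCV 4.12 (cv2) and the standard library are available. Lean on these libraries where they do the work, as an engineer would, in place of code of your own. Each camera call takes 0.05 s, during which the arm holds its last target. There are 200 camera calls.

## Working session

There is one attempt and no reset: what is moved stays moved. The work goes in short steps, Python scripts to look and compute and a tool call to move; the robot and the scene stay as the last step left them, time stands still between calls to the robot, and variables do not carry over. Pictures are saved under pics/ and viewed, at most 14 in all, crops included, and the job is handed in when it is done.

Besides the shell and the picture viewer there is one more tool, called after "Request:" by a JSON object that holds its "api" and its "payload". move_arm: Moves the arm, as the interface text tells. Its arguments: {"type":"object","properties":{"motion":{"type":"array","items":{"type":"array","items":{"type":"number"}}},"grip_force":{"type":"number"}},"required":["motion"]}

```bash
mkdir -p pics
python3 - <<'E'
from rig import *
import cv2, numpy as np
for n in ("top","side"):
    p,d=grab_frame(n); np.savez(f"{n}0.npz",p=p,d=d)
    cv2.imwrite(f"pics/{n}0.png",cv2.resize(p[:,:,::-1],(800,600),interpolation=cv2.INTER_CUBIC))
    c=camera_params(n); print(n,c)
print(sensors.sense())
E
```

```text
top {'camera_matrix': array([[382.02353974,   0.        , 256.82006031],
       [  0.        , 382.02353974, 193.02848384],
       [  0.        ,   0.        ,   1.        ]]), 'k1': -0.061228330035800006, 'world_from_camera': array([[-6.40427880e-03, -9.89178222e-01,  1.46579094e-01,
         4.11113329e+02],
       [-9.99761953e-01,  9.39108187e-03,  1.96938002e-02,
        -7.08960414e+00],
       [-2.08572145e-02, -1.46418077e-01, -9.89002894e-01,
         8.29648126e+02],
       [ 0.00000000e+00,  0.00000000e+00,  0.00000000e+00,
         1.00000000e+00]])}
side {'camera_matrix': array([[432.27802156,   0.        , 251.55947212],
       [  0.        , 432.27802156, 205.5292965 ],
       [  0.        ,   0.        ,   1.        ]]), 'k1': -0.14032567635130608, 'world_from_camera': array([[ 8.72525861e-01, -3.43107388e-01,  3.47815959e-01,
         1.20640216e+02],
       [-4.88373428e-01, -5.92420140e-01,  6.40725974e-01,
        -6.99298103e+02],
       [-1.37846360e-02, -7.28914054e-01, -6.84466424e-01,
         7.87664771e+02],
       [ 0.00000000e+00,  0.00000000e+00,  0.00000000e+00,
         1.00000000e+00]])}
{'clock': 0.1, 'qpos': array([ 1.10461756e+00,  3.53585533e-01,  1.63406429e+00, -3.72919358e-06,
        1.15519389e+00, -2.40484406e-03]), 'qvel': array([ 0.00021996,  0.00067615, -0.00023379,  0.00026438,  0.00050909,
       -0.00173906]), 'joint_efforts': array([-1.29861895e-03, -6.06359053e+01, -3.42823935e+01, -1.74858465e-04,
        3.94591931e-03,  4.42062753e-05]), 'eef_pos': array([279.3756715 , 558.56784709, 204.5306871 ]), 'tcp_rot': array([-3.14034160e+00,  4.01258286e-07,  2.67782024e+00]), 'contact_force': array([-0.18216338,  0.09654763, -0.60049939]), 'wrist_torque': array([-0.00994105, -0.03595096,  0.01831617]), 'grasp_force': 0.0, 'opening': 1.0003861851813733}
```

View pics/top0.png

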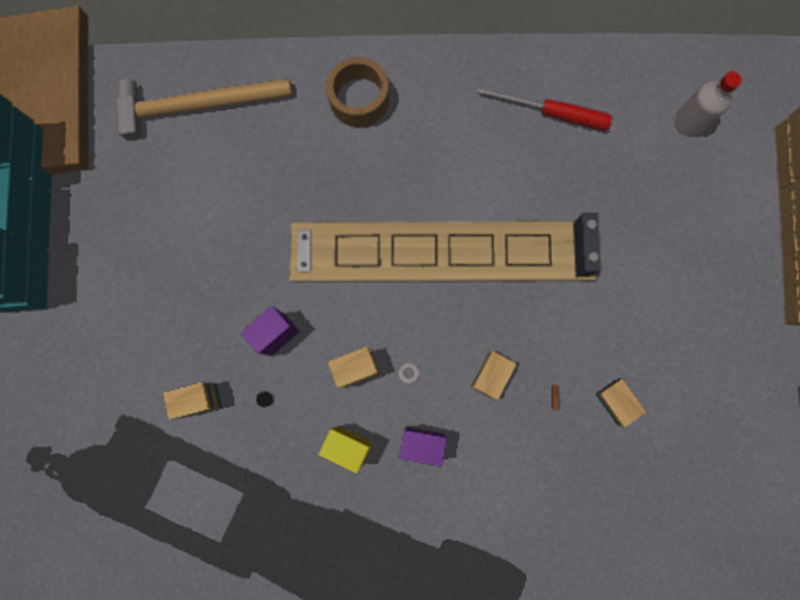

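View pics/side0.png

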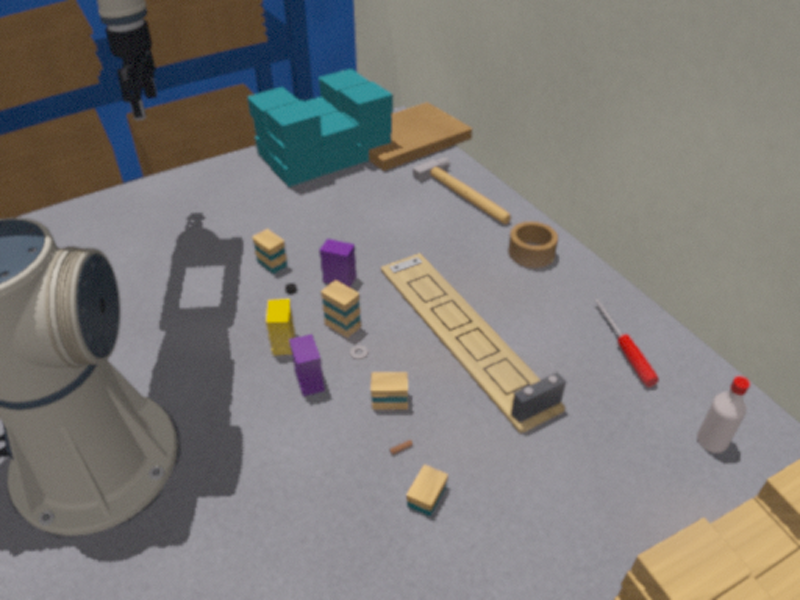

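The top view shows four plywood-topped blocks at about (187,400), (353,367), (495,375) and (622,402). The board is at (445,250), with its stop at the right end (587,245) and the plate at the left. The side view shows the same blocks at (270,250), (341,305), (389,390) and (427,490). The last two are 3-ply and 2-ply. The purple and yellow look-alikes stand near (265,330), (345,450) and (423,447) in the top view.

```bash
cat > geo.py <<'E'
from rig import *
import cv2, numpy as np
def world(n,d):
    c=camera_params(n);K=c["camera_matrix"];T=c["world_from_camera"]
    h,w=d.shape;v,u=np.mgrid[:h,:w].astype(np.float64)
    uv=np.stack([u,v],-1).reshape(-1,1,2)
    r=cv2.undistortPoints(uv,K,np.array([c["k1"],0,0,0.])).reshape(h,w,2)
    P=np.dstack([r[...,0]*d,r[...,1]*d,d]).astype(float)
    W=P@T[:3,:3].T+T[:3,3]; W[d==0]=np.nan
    return W
def top_face(W,u,v,tol=5):
    """flat patch round seed pixel (native px): centre, rect, height"""
    z0=np.nanmedian(W[v-2:v+3,u-2:u+3,2])
    m=(abs(W[...,2]-z0)<tol).astype(np.uint8)
    _,l=cv2.connectedComponents(m,connectivity=4); m=l==l[v,u]
    p=W[m]; (c,(a,b),t)=cv2.minAreaRect(p[:,:2].astype(np.float32))
    if a<b: t+=90
    return np.round([*c,np.median(p[:,2]),max(a,b),min(a,b),(t+90)%180-90,m.sum()],1)
E
python3 - <<'E'
from geo import *
s={"top":[(187,400),(353,367),(495,375),(622,402)],"side":[(268,240),(342,291),(391,380),(429,482)]}
for n in s:
    z=np.load(n+"0.npz");W=world(n,z["d"])
    for u,v in s[n]: print(n,top_face(W,int(u*.64),int(v*.64)))
    if n=="top":
        print("stop",top_face(W,int(587*.64),int(245*.64),8))
        for u in (357,414,471,528):
            # outline: dark pixels near seed
            g=z["p"].mean(2);r0,r1,c0,c1=int(225*.64),int(277*.64),int((u-28)*.64),int((u+28)*.64)
            m=np.zeros(g.shape,bool);m[r0:r1,c0:c1]=g[r0:r1,c0:c1]<.65*np.median(g[r0:r1,c0:c1])
            p=W[m];print("mark",m.sum(),cv2.minAreaRect(p[:,:2].astype(np.float32)),np.nanmedian(p[:,2]),np.nanmedian(W[155:165,int(u*.64),2]))
for n,box in (("top",(90,130,430,300)),("side",(140,120,380,345))):
    p=np.load(n+"0.npz")["p"];x0,y0,x1,y1=box
    cv2.imwrite(f"pics/{n}crop.png",cv2.resize(p[y0:y1,x0:x1,::-1],None,fx=2.35,fy=2.35,interpolation=cv2.INTER_CUBIC))
E
```

```text
top [398.3 290.1  59.3  54.7  36.4 -74.4 477. ]
top [441.9  72.1  74.3  54.2  36.  -69.3 488. ]
top [ 430.8 -112.3   44.2   54.1   36.5  -28.9  471. ]
top [ 391.4 -284.4   28.8   56.2   37.    34.4  481. ]
stop [ 603.4 -243.3   61.    80.    21.9   -0.8  411. ]
mark 81 ((605.4642333984375, 71.3514404296875), (45.505516052246094, 63.586585998535156), 1.6205254793167114) 11.670623349343941 10.517982906239808
mark 87 ((605.71435546875, -9.283103942871094), (61.783206939697266, 45.52576446533203), 89.70594787597656) 11.508632096488668 11.954762214706705
mark 97 ((605.8640747070312, -88.23104858398438), (61.95558547973633, 43.96381378173828), 89.26866149902344) 11.911828960825801 11.428960447133136
mark 116 ((605.0595092773438, -168.47740173339844), (64.36503601074219, 43.67111587524414), 89.86541748046875) 11.600163372165923 10.48106009840916
side [400.5 288.4  62.2  58.5  38.2 -75.4 155. ]
side [441.4  70.3  76.1  55.7  38.8 -69.5 228. ]
side [ 429.1 -113.    45.8   53.5   38.9  -28.6  312. ]
side [ 391.5 -285.    30.8   56.5   37.    33.8  423. ]
```

View pics/sidecrop.png

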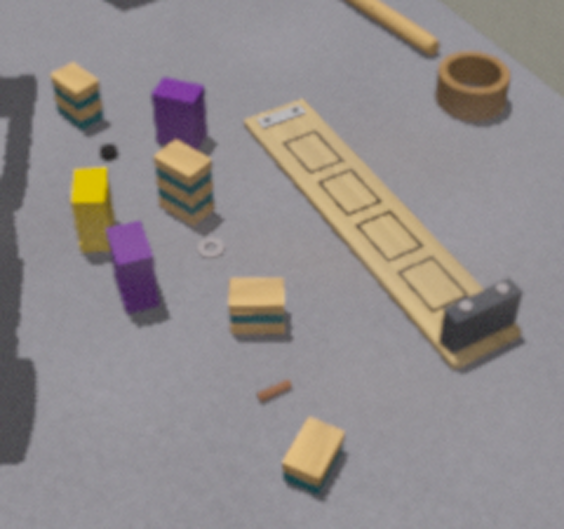

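View pics/topcrop.png

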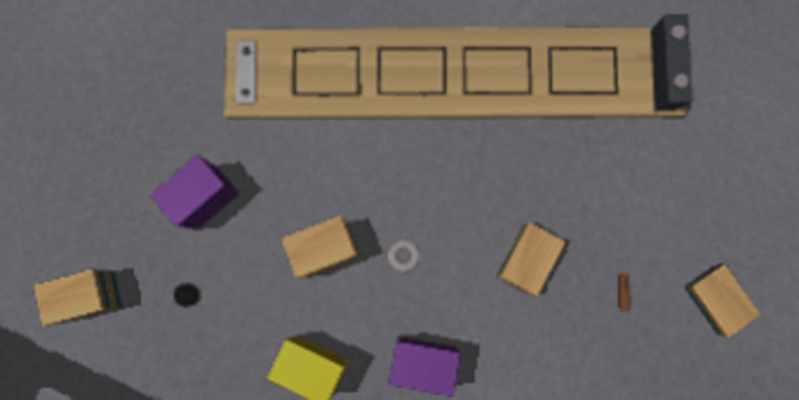

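The crops confirm four block heights: 2 plies at the right end, then 3, 5 and 4 plies going left. The stop is at the place-4 end, the right one in the crop (672,60). Both cameras agree within about 2 mm. Next I'll check the look-alike clearances and plan the first move.

```bash
cat > plan.py <<'E'
import sys, numpy as np
from rig import sensors
from scipy.spatial.transform import Rotation as R
# args: x y z yawdeg [x y z yawdeg ...] -> turn & shift from present pose, tool axes
a=np.array(sys.argv[1:],float).reshape(-1,4)
s=sensors.sense();R0=R.from_euler("xyz",s["tcp_rot"])
for x,y,z,w in a:
    T=R.from_euler("xyz",[np.pi,0,np.radians(w)])
    print("turn",np.round((R0.inv()*T).as_rotvec(),3),"shift",np.round(R0.inv().apply(np.array([x,y,z])-s["eef_pos"])/1000,4))
print(s["clock"],np.round(s["eef_pos"],1),np.round(s["tcp_rot"],3),round(s["opening"],3))
E
python3 - <<'E'
from geo import *
W=world("top",np.load("top0.npz")["d"])
for u,v in ((267,330),(345,450),(423,447)): print(top_face(W,int(u*.64),int(v*.64)))
E
python3 plan.py 399 289.5 150 105.6 399 289.5 16 105.6
```

```text
[490.1 183.9  74.3  53.2  36.6 -48.7 476. ]
[337.3  82.6  74.   53.8  36.5  64.4 513. ]
[340.2 -16.6  74.1  54.1  36.6  79.9 533. ]
turn [-0.001  0.001  0.835] shift [-0.2273 -0.1871  0.0548]
turn [-0.001  0.001  0.835] shift [-0.2273 -0.1869  0.1888]
0.1 [279.4 558.6 204.5] [-3.14   0.     2.678] 1.0
```

Units first: shifts go in shares of 50 cm and turns go in shares of 180 degrees. So -0.2273 m / 0.5 = -0.4546, -0.1871 m / 0.5 = -0.3742, 0.835 rad / 3.1416 = 0.2658.

Request:
{"api": "move_arm", "payload": {"motion": [[0, 0, 0.2658, -0.4546, -0.3742, 0.11, 0.065], [0, 0, 0.2658, -0.4546, -0.3742, 0.11, 0.065], [0, 0, 0.2658, -0.4546, -0.3742, 0.11, 0.065], [0, 0, 0.2658, -0.4546, -0.3742, 0.11, 0.065], [0, 0, 0.2658, -0.4546, -0.3742, 0.11, 0.065], [0, 0, 0.2658, -0.4546, -0.3742, 0.11, 0.065], [0, 0, 0.2658, -0.4546, -0.3742, 0.11, 0.065], [0, 0, 0.2658, -0.4546, -0.3742, 0.11, 0.065]], "grip_force": 40}}

```text
clock: 1.1
eef_pos: [399.0, 291.1, 150.4]
tcp_rot: [3.141, -0.0, 1.844]
contact_force: [-0.0, 0.3, 0.0]
opening: 0.76
grasp_force: 0.0
```

```bash
python3 plan.py 399 289.5 16 105.6
```

```text
turn [ 0.    -0.     0.001] shift [-0.0016 -0.0005  0.1344]
1.1 [399.  291.1 150.4] [ 3.141 -0.     1.844] 0.76
```

In the tool's units: 0.134 m / 0.5 = 0.268, -0.0016 m / 0.5 = -0.0032.

Request:
{"api": "move_arm", "payload": {"motion": [[0, 0, 0, -0.0032, -0.001, 0.1, 0.065], [0, 0, 0, -0.0032, -0.001, 0.2, 0.065], [0, 0, 0, -0.0032, -0.001, 0.268, 0.065], [0, 0, 0, -0.0032, -0.001, 0.268, 0.065], [0, 0, 0, -0.0032, -0.001, 0.268, 0.02], [0, 0, 0, -0.0032, -0.001, 0.268, 0.02], [0, 0, 0, -0.0032, -0.001, 0.268, 0.02], [0, 0, 0, -0.0032, -0.001, 0.268, 0.02]]}}

```text
clock: 2.1
eef_pos: [400.1, 289.3, 17.9]
tcp_rot: [3.139, -0.001, 1.843]
contact_force: [-2.2, 2.7, 7.8]
opening: 0.411
grasp_force: 40.4
```

```bash
python3 plan.py 399 289.5 130 105.6  605.5 -8.8 130 90 605.5 -8.8 29 90
```

```text
turn [ 0.003 -0.001 -0.   ] shift [ 0.0006 -0.0007 -0.1121]
turn [ 0.003 -0.002  0.272] shift [-0.3422  0.1181 -0.1123]
turn [ 0.003 -0.002  0.272] shift [-0.3423  0.1178 -0.0113]
2.1 [400.1 289.3  17.9] [ 3.139e+00 -1.000e-03  1.843e+00] 0.411
```

In the tool's units: -0.25 m / 0.5 = -0.5, -0.2 m / 0.5 = -0.4, 0.27 rad / 3.1416 = 0.0859.

Request:
{"api": "move_arm", "payload": {"motion": [[0, 0, 0, 0, 0, -0.04, 0.02], [0, 0, 0, 0, 0, -0.13, 0.02], [0, 0, 0, 0, 0, -0.22, 0.02], [0, 0, 0.0159, -0.08, 0.03, -0.224, 0.02], [0, 0, 0.0318, -0.2, 0.07, -0.224, 0.02], [0, 0, 0.0477, -0.3, 0.104, -0.224, 0.02], [0, 0, 0.0637, -0.4, 0.14, -0.224, 0.02], [0, 0, 0.0859, -0.5, 0.174, -0.224, 0.02]]}}

```text
clock: 3.1
eef_pos: [551.4, 69.3, 129.4]
tcp_rot: [3.14, -0.0, 1.571]
contact_force: [1.3, 0.4, -1.2]
opening: 0.412
grasp_force: 40.3
```

```bash
python3 plan.py 605.5 -8.8 130 90 605.5 -8.8 31 90
```

```text
turn [ 0.002 -0.    -0.   ] shift [-0.078   0.0541 -0.0005]
turn [ 0.002 -0.    -0.   ] shift [-0.0781  0.0539  0.0985]
3.1 [551.4  69.3 129.4] [ 3.14  -0.     1.571] 0.412
```

In the tool's units: 0.08 m / 0.5 = 0.16, -0.078 m / 0.5 = -0.156.

Request:
{"api": "move_arm", "payload": {"motion": [[0, 0, 0, -0.08, 0.054, 0, 0.02], [0, 0, 0, -0.156, 0.108, 0, 0.02], [0, 0, 0, -0.156, 0.108, 0, 0.02], [0, 0, 0, -0.156, 0.108, 0.06, 0.02], [0, 0, 0, -0.156, 0.108, 0.12, 0.02], [0, 0, 0, -0.156, 0.108, 0.16, 0.02], [0, 0, 0, -0.156, 0.108, 0.16, 0.02], [0, 0, 0, -0.156, 0.108, 0.16, 0.02]]}}

```text
clock: 4.1
eef_pos: [604.7, -6.6, 49.4]
tcp_rot: [3.14, -0.0, 1.573]
contact_force: [0.6, -0.2, -0.4]
opening: 0.412
grasp_force: 40.4
```

```bash
python3 plan.py 605.5 -8.8 30 90
python3 - <<'E'
from geo import *
p,d=grab_frame("side");cv2.imwrite("pics/s1.png",cv2.resize(p[120:345,140:380,::-1],None,fx=2.35,fy=2.35))
E
```

```text
turn [ 0.001 -0.     0.002] shift [-0.0022  0.0008  0.0194]
4.1 [604.7  -6.6  49.4] [ 3.14  -0.     1.573] 0.412
```

View pics/s1.png

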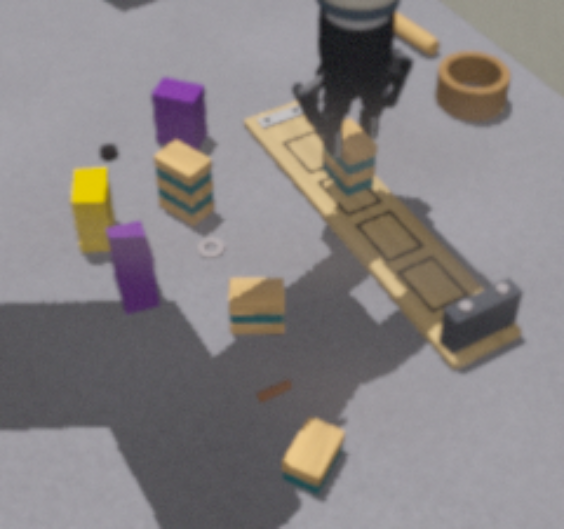

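The block hangs upright above the second place, at about (350,160). I'll lower it and release.

In the tool's units: 0.0195 m / 0.5 = 0.039, -0.0022 m / 0.5 = -0.0044.

Request:
{"api": "move_arm", "payload": {"motion": [[0, 0, 0, -0.0044, 0.0016, 0.024, 0.02], [0, 0, 0, -0.0044, 0.0016, 0.034, 0.02], [0, 0, 0, -0.0044, 0.0016, 0.039, 0.02], [0, 0, 0, -0.0044, 0.0016, 0.039, 0.02], [0, 0, 0, -0.0044, 0.0016, 0.039, 0.045], [0, 0, 0, -0.0044, 0.0016, 0.039, 0.065], [0, 0, 0, -0.0044, 0.0016, 0.039, 0.065], [0, 0, 0, -0.0044, 0.0016, 0.039, 0.065]]}}

```text
clock: 5.15
eef_pos: [605.0, -9.2, 28.5]
tcp_rot: [-3.141, -0.0, 1.573]
contact_force: [0.6, 0.3, -0.4]
opening: 0.757
grasp_force: 0.0
```

```bash
python3 plan.py 605.5 -8.8 150 90 441.6 71.3 150 110.7
```

```text
turn [-0.    -0.     0.002] shift [ 0.0004  0.0005 -0.1215]
turn [-0.    -0.    -0.359] shift [ 0.0809 -0.1632 -0.1215]
5.15 [605.   -9.2  28.5] [-3.141 -0.     1.573] 0.757
```

In the tool's units: -0.1632 m / 0.5 = -0.3264, -0.1215 m / 0.5 = -0.243, -0.359 rad / 3.1416 = -0.1143.

Request:
{"api": "move_arm", "payload": {"motion": [[0, 0, 0, 0, 0, -0.08, 0.065], [0, 0, 0, 0, 0, -0.2, 0.065], [0, 0, 0, 0, 0, -0.243, 0.065], [0, 0, -0.1143, 0.1618, -0.3264, -0.243, 0.065], [0, 0, -0.1143, 0.1618, -0.3264, -0.243, 0.065], [0, 0, -0.1143, 0.1618, -0.3264, -0.243, 0.065], [0, 0, -0.1143, 0.1618, -0.3264, -0.243, 0.065], [0, 0, -0.1143, 0.1618, -0.3264, -0.243, 0.065]]}}

```text
clock: 6.15
eef_pos: [442.5, 71.5, 150.6]
tcp_rot: [3.14, 0.0, 1.932]
contact_force: [0.2, 0.5, 0.5]
opening: 0.759
grasp_force: 0.0
```

```bash
python3 plan.py 441.6 71.3 22 110.7
```

```text
turn [0.002 0.    0.   ] shift [ 0.0002 -0.0011  0.1286]
6.15 [442.5  71.5 150.6] [3.14  0.    1.932] 0.759
```

In the tool's units: 0.128 m / 0.5 = 0.256, 0.1 m / 0.5 = 0.2.

Request:
{"api": "move_arm", "payload": {"motion": [[0, 0, 0, 0, -0.002, 0.1, 0.065], [0, 0, 0, 0, -0.002, 0.2, 0.065], [0, 0, 0, 0, -0.002, 0.256, 0.065], [0, 0, 0, 0, -0.002, 0.256, 0.065], [0, 0, 0, 0, -0.002, 0.256, 0.02], [0, 0, 0, 0, -0.002, 0.256, 0.02], [0, 0, 0, 0, -0.002, 0.256, 0.02], [0, 0, 0, 0, -0.002, 0.256, 0.02]]}}

```text
clock: 7.15
eef_pos: [442.2, 71.1, 23.4]
tcp_rot: [3.139, 0.001, 1.932]
contact_force: [-0.6, -2.2, 7.4]
opening: 0.415
grasp_force: 43.2
```

```bash
python3 plan.py 605.5 71.3 130 90
```

```text
turn [0.003 0.    0.361] shift [-0.0576  0.1532 -0.1061]
7.15 [442.2  71.1  23.4] [3.139e+00 1.000e-03 1.932e+00] 0.415
```

In the tool's units: 0.1532 m / 0.5 = 0.3064, -0.0576 m / 0.5 = -0.1152, 0.361 rad / 3.1416 = 0.1149.

Request:
{"api": "move_arm", "payload": {"motion": [[0, 0, 0, 0, 0, -0.06, 0.02], [0, 0, 0, 0, 0, -0.16, 0.02], [0, 0, 0, 0, 0, -0.212, 0.02], [0, 0, 0.0286, -0.0288, 0.0766, -0.212, 0.02], [0, 0, 0.0573, -0.0576, 0.1532, -0.212, 0.02], [0, 0, 0.0859, -0.0864, 0.2298, -0.212, 0.02], [0, 0, 0.1149, -0.1152, 0.3064, -0.212, 0.02], [0, 0, 0.1149, -0.1152, 0.3064, -0.212, 0.02]]}}

```text
clock: 8.15
eef_pos: [606.9, 71.3, 128.5]
tcp_rot: [3.139, -0.0, 1.57]
contact_force: [-0.7, 0.5, -1.2]
opening: 0.416
grasp_force: 42.1
```

```bash
python3 plan.py 605.5 71.3 34.5 90
```

```text
turn [ 0.002 -0.    -0.001] shift [ 0.     -0.0016  0.094 ]
8.15 [606.9  71.3 128.5] [ 3.139 -0.     1.57 ] 0.416
```

In the tool's units: 0.0925 m / 0.5 = 0.185, -0.001 m / 0.5 = -0.002.

Request:
{"api": "move_arm", "payload": {"motion": [[0, 0, 0, 0, -0.002, 0.08, 0.02], [0, 0, 0, 0, -0.002, 0.15, 0.02], [0, 0, 0, 0, -0.002, 0.17, 0.02], [0, 0, 0, 0, -0.002, 0.18, 0.02], [0, 0, 0, 0, -0.002, 0.185, 0.02], [0, 0, 0, 0, -0.002, 0.185, 0.02], [0, 0, 0, 0, -0.002, 0.185, 0.045], [0, 0, 0, 0, -0.002, 0.185, 0.065]]}}

```text
clock: 9.15
eef_pos: [603.8, 71.3, 36.2]
tcp_rot: [3.141, -0.0, 1.571]
contact_force: [-0.8, -0.8, -0.8]
opening: 0.725
grasp_force: 0.0
```

```bash
python3 plan.py 605.5 71.3 150 90 430 -112.6 150 151.1
```

```text
turn [ 0.001 -0.     0.   ] shift [ 0.      0.0018 -0.1138]
turn [ 1.000e-03  0.000e+00 -1.066e+00] shift [-0.1838 -0.1737 -0.1139]
9.15 [603.8  71.3  36.2] [ 3.141 -0.     1.571] 0.725
```

In the tool's units: -0.184 m / 0.5 = -0.368, -0.174 m / 0.5 = -0.348, -1.066 rad / 3.1416 = -0.3393.

Request:
{"api": "move_arm", "payload": {"motion": [[0, 0, 0, 0, 0, -0.06, 0.065], [0, 0, 0, 0, 0, -0.16, 0.065], [0, 0, 0, 0, 0, -0.228, 0.065], [0, 0, -0.3393, -0.368, -0.348, -0.228, 0.065], [0, 0, -0.3393, -0.368, -0.348, -0.228, 0.065], [0, 0, -0.3393, -0.368, -0.348, -0.228, 0.065], [0, 0, -0.3393, -0.368, -0.348, -0.228, 0.065], [0, 0, -0.3393, -0.368, -0.348, -0.228, 0.065]]}}

```text
clock: 10.15
eef_pos: [427.0, -114.5, 149.9]
tcp_rot: [-3.141, -0.0, 2.488]
contact_force: [-0.2, 1.2, -0.4]
opening: 0.76
grasp_force: 0.0
```

```bash
python3 plan.py 430 -112.6 100 151.1
python3 - <<'E'
from geo import *
p,d=grab_frame("side");cv2.imwrite("pics/s2.png",cv2.resize(p[120:345,140:380,::-1],None,fx=2.35,fy=2.35))
E
```

```text
turn [-0.001 -0.    -0.149] shift [-0.0013  0.0034  0.0499]
10.15 [ 427.  -114.5  149.9] [-3.141 -0.     2.488] 0.76
```

View pics/s2.png

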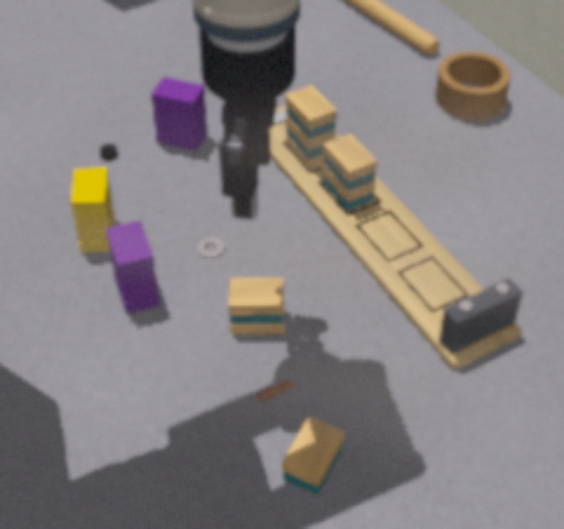

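The first two blocks stand upright at (311,125) and (349,172). I'll finish the approach to block_45, then descend and grip.

In the tool's units: 0.05 m / 0.5 = 0.1, -0.001 m / 0.5 = -0.002, -0.14 rad / 3.1416 = -0.0446.

Request:
{"api": "move_arm", "payload": {"motion": [[0, 0, -0.0446, -0.002, 0.004, 0.06, 0.065], [0, 0, -0.0446, -0.002, 0.004, 0.1, 0.065], [0, 0, -0.0446, -0.002, 0.004, 0.1, 0.065]]}}

```text
clock: 10.58
eef_pos: [430.8, -111.3, 98.8]
tcp_rot: [-3.141, -0.002, 2.622]
contact_force: [-0.6, -0.5, 0.5]
opening: 0.763
grasp_force: 0.0
```

```bash
python3 plan.py 430 -112.6 9 151.1
```

```text
turn [-0.001 -0.002 -0.015] shift [-0.0001 -0.0015  0.0898]
10.575 [ 430.8 -111.3   98.8] [-3.141e+00 -2.000e-03  2.622e+00] 0.763
```

In the tool's units: 0.09 m / 0.5 = 0.18, -0.001 m / 0.5 = -0.002, -0.015 rad / 3.1416 = -0.0048.

Request:
{"api": "move_arm", "payload": {"motion": [[0, 0, -0.0048, 0, -0.002, 0.08, 0.065], [0, 0, -0.0048, 0, -0.002, 0.16, 0.065], [0, 0, -0.0048, 0, -0.002, 0.18, 0.065], [0, 0, -0.0048, 0, -0.002, 0.18, 0.065], [0, 0, -0.0048, 0, -0.002, 0.18, 0.02], [0, 0, -0.0048, 0, -0.002, 0.18, 0.02], [0, 0, -0.0048, 0, -0.002, 0.18, 0.02], [0, 0, -0.0048, 0, -0.002, 0.18, 0.02]]}}

```text
clock: 11.58
eef_pos: [432.1, -113.0, 11.2]
tcp_rot: [3.141, 0.003, 2.639]
contact_force: [-2.1, 0.7, 8.2]
opening: 0.401
grasp_force: 39.0
```

```bash
python3 plan.py 605.5 -88.5 110 90
```

```text
turn [0.002 0.002 1.069] shift [-0.1404  0.105  -0.0984]
11.575 [ 432.1 -113.    11.2] [3.141e+00 3.000e-03 2.639e+00] 0.401
```

In the tool's units: -0.14 m / 0.5 = -0.28, 0.105 m / 0.5 = 0.21, 0.9 rad / 3.1416 = 0.2865.

Request:
{"api": "move_arm", "payload": {"motion": [[0, 0, 0, 0, 0, -0.06, 0.02], [0, 0, 0, 0, 0, -0.15, 0.02], [0, 0, 0.0318, -0.028, 0.02, -0.196, 0.02], [0, 0, 0.0828, -0.07, 0.052, -0.196, 0.02], [0, 0, 0.1337, -0.12, 0.09, -0.196, 0.02], [0, 0, 0.1846, -0.18, 0.134, -0.196, 0.02], [0, 0, 0.2355, -0.24, 0.18, -0.196, 0.02], [0, 0, 0.2865, -0.28, 0.21, -0.196, 0.02]]}}

```text
clock: 12.58
eef_pos: [606.1, -87.8, 108.7]
tcp_rot: [3.14, 0.001, 1.734]
contact_force: [0.6, -0.2, -1.6]
opening: 0.41
grasp_force: 41.0
```

In the tool's units: 0.17 rad / 3.1416 = 0.0541.

Request:
{"api": "move_arm", "payload": {"motion": [[0, 0, 0.0509, 0, 0, 0, 0.02], [0, 0, 0.0541, 0, 0, 0, 0.02], [0, 0, 0.0541, 0, 0, 0, 0.02]]}}

```text
clock: 12.95
eef_pos: [603.9, -88.1, 108.1]
tcp_rot: [3.141, 0.0, 1.573]
contact_force: [-0.0, 0.7, -0.2]
opening: 0.406
grasp_force: 41.0
```

```bash
python3 plan.py 605.5 -88.5 23 90
```

```text
turn [0.    0.    0.002] shift [-0.0004  0.0015  0.0851]
12.95 [603.9 -88.1 108.1] [3.141 0.    1.573] 0.406
```

In the tool's units: 0.085 m / 0.5 = 0.17, 0.0015 m / 0.5 = 0.003.

Request:
{"api": "move_arm", "payload": {"motion": [[0, 0, 0, 0, 0.003, 0.07, 0.02], [0, 0, 0, 0, 0.003, 0.134, 0.02], [0, 0, 0, 0, 0.003, 0.156, 0.02], [0, 0, 0, 0, 0.003, 0.166, 0.02], [0, 0, 0, 0, 0.003, 0.17, 0.02], [0, 0, 0, 0, 0.003, 0.17, 0.02], [0, 0, 0, 0, 0.003, 0.17, 0.045], [0, 0, 0, 0, 0.003, 0.17, 0.065]]}}

```text
clock: 13.95
eef_pos: [606.0, -88.1, 23.2]
tcp_rot: [3.141, 0.0, 1.57]
contact_force: [-0.8, -0.9, -0.1]
opening: 0.721
grasp_force: 0.0
```

```bash
python3 plan.py 605.5 -88.5 110 90 391.5 -284.6 110 34.2
```

```text
turn [ 0.001  0.    -0.001] shift [-0.0004 -0.0005 -0.0868]
turn [ 0.001 -0.     0.973] shift [-0.1968 -0.2142 -0.087 ]
13.95 [606.  -88.1  23.2] [3.141 0.    1.57 ] 0.721
```

In the tool's units: -0.214 m / 0.5 = -0.428, -0.087 m / 0.5 = -0.174, 0.973 rad / 3.1416 = 0.3097.

Request:
{"api": "move_arm", "payload": {"motion": [[0, 0, 0, 0, 0, -0.06, 0.065], [0, 0, 0, 0, 0, -0.174, 0.065], [0, 0, 0.3097, -0.394, -0.428, -0.174, 0.065], [0, 0, 0.3097, -0.394, -0.428, -0.174, 0.065], [0, 0, 0.3097, -0.394, -0.428, -0.174, 0.065], [0, 0, 0.3097, -0.394, -0.428, -0.174, 0.065], [0, 0, 0.3097, -0.394, -0.428, -0.174, 0.065], [0, 0, 0.3097, -0.394, -0.428, -0.174, 0.065]]}}

```text
clock: 14.95
eef_pos: [389.7, -286.2, 110.0]
tcp_rot: [3.141, 0.0, 0.591]
contact_force: [0.6, 0.6, 0.1]
opening: 0.756
grasp_force: 0.0
```

Request:
{"api": "move_arm", "payload": {"motion": [[0, 0, 0, 0, 0, 0, 0.065], [0, 0, 0, 0, 0, 0, 0.065]]}}

```text
clock: 15.2
eef_pos: [392.3, -284.2, 109.8]
tcp_rot: [3.141, -0.0, 0.599]
contact_force: [0.5, 0.1, 0.7]
opening: 0.765
grasp_force: 0.0
```

```bash
python3 plan.py 391.5 -284.6 3 34.2
```

```text
turn [ 0.    -0.     0.002] shift [-0.001  -0.0002  0.1068]
15.2 [ 392.3 -284.2  109.8] [ 3.141 -0.     0.599] 0.765
```

Request:
{"api": "move_arm", "payload": {"motion": [[0, 0, 0, -0.002, 0, 0.09, 0.065], [0, 0, 0, -0.002, 0, 0.17, 0.065], [0, 0, 0, -0.002, 0, 0.211, 0.065], [0, 0, 0, -0.002, 0, 0.211, 0.065], [0, 0, 0, -0.002, 0, 0.211, 0.02], [0, 0, 0, -0.002, 0, 0.211, 0.02], [0, 0, 0, -0.002, 0, 0.211, 0.02], [0, 0, 0, -0.002, 0, 0.211, 0.02]]}}

```text
clock: 16.2
eef_pos: [390.9, -285.5, 4.7]
tcp_rot: [3.141, -0.0, 0.597]
contact_force: [0.2, -1.3, 0.5]
opening: 0.233
grasp_force: 0.0
```

```bash
python3 plan.py 605.5 -168.4 110 90
```

```text
turn [ 0.001  0.    -0.974] shift [ 0.2434  0.0238 -0.1052]
16.2 [ 390.9 -285.5    4.7] [ 3.141 -0.     0.597] 0.233
```

The grip closed on nothing, so I'll look.

Run:
```python
from geo import *
p,d=grab_frame("side");cv2.imwrite("pics/s3.png",cv2.resize(p[240:360,200:360,::-1],None,fx=4.5,fy=4.5,interpolation=cv2.INTER_CUBIC))
```

```text
(no output)
```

View pics/s3.png

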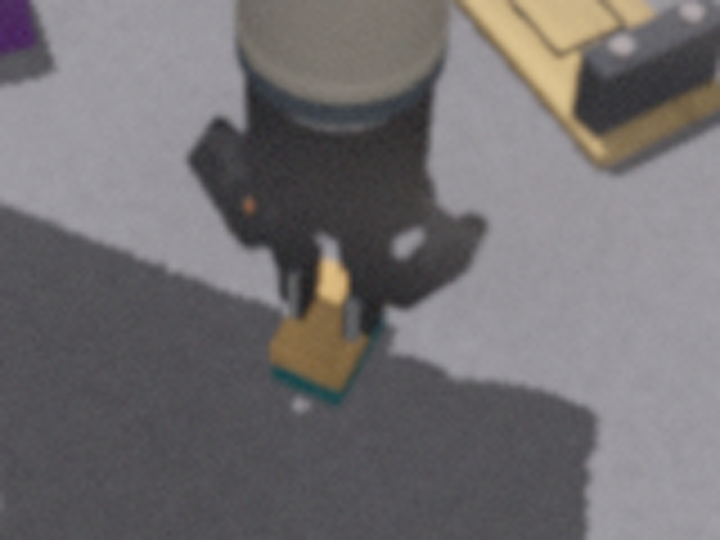

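Run:
```python
from geo import *
c=camera_params("side");T=np.linalg.inv(c["world_from_camera"])
s=sensors.sense();yw=s["tcp_rot"][2];ty=np.array([np.sin(yw),-np.cos(yw),0])
P=np.array([s["eef_pos"]*[1,1,0]+ty*k+[0,0,z] for z in (5,15,25,35,45) for k in (-10,10)])
q,_=cv2.projectPoints(P@T[:3,:3].T+T[:3,3],np.zeros(3),np.zeros(3),c["camera_matrix"],np.array([c["k1"],0,0,0.]))
print(np.round((q.reshape(-1,2)-[200,240])*4.5))
p,d=grab_frame("side");W=world("side",d)
for u,v in ((295,300),(355,330),(335,295),(310,350),(330,375)): print((u,v),np.round(W[240+int(v/4.5),200+int(u/4.5)]))
```

```text
[[308. 338.]
 [347. 354.]
 [308. 326.]
 [348. 342.]
 [309. 314.]
 [349. 330.]
 [309. 302.]
 [349. 318.]
 [309. 289.]
 [350. 306.]]
(295, 300) [ 375. -280.   50.]
(355, 330) [ 391. -303.   43.]
(335, 295) [ 399. -276.   31.]
(310, 350) [ 374. -294.   30.]
(330, 375) [ 375. -311.   29.]
```

Request:
{"api": "move_arm", "payload": {"motion": [[0, 0, 0, 0, 0, 0, 0.065], [0, 0, 0, 0, 0, 0, 0.065], [0, 0, 0, 0, 0, 0, 0.065], [0, 0, 0, 0, 0, 0, 0.065]]}}

```text
clock: 16.8
eef_pos: [390.6, -285.3, 4.1]
tcp_rot: [-3.141, 0.0, 0.597]
contact_force: [0.0, 0.6, -0.4]
opening: 0.76
grasp_force: 0.0
```

Run:
```python
from geo import *
p,d=grab_frame("side");a=cv2.resize(p[270:350,220:330,::-1],None,fx=7,fy=7,interpolation=cv2.INTER_CUBIC)
cv2.imwrite("pics/s4.png",cv2.convertScaleAbs(a,alpha=1.8))
```

```text
(no output)
```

View pics/s4.png

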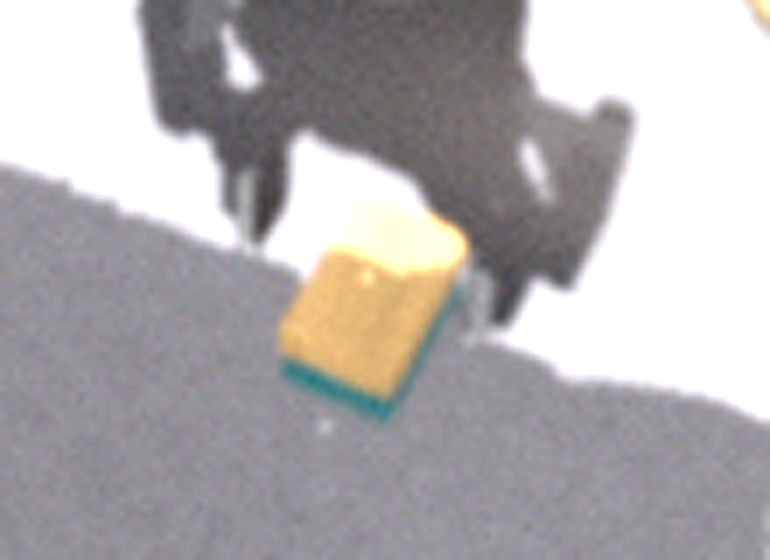

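Run:
```python
from geo import *
c=camera_params("side");T=np.linalg.inv(c["world_from_camera"])
s=sensors.sense();yw=s["tcp_rot"][2];ty=np.array([np.sin(yw),-np.cos(yw),0]);tx=np.array([np.cos(yw),np.sin(yw),0])
for z in (5,15,25,35):
    P=np.array([s["eef_pos"]*[1,1,0]+ty*k-tx*11+[0,0,z] for k in (-42,-33,33,42)])
    q,_=cv2.projectPoints(P@T[:3,:3].T+T[:3,3],np.zeros(3),np.zeros(3),c["camera_matrix"],np.array([c["k1"],0,0,0.]))
    print(z,np.round((q.reshape(-1,2)-[220,270])*7).tolist())
p,d=grab_frame("side");W=world("side",d)
for u,v in ((262,225),(250,215),(248,235),(495,315),(480,310),(480,325),(375,300)): print((u,v),np.round(W[270+int(v/7),220+int(u/7)]))
p,d=grab_frame("top");W=world("top",d);print(sensors.sense()["qpos"])
```

```text
5 [[227.0, 303.0], [253.0, 315.0], [455.0, 398.0], [484.0, 410.0]]
15 [[226.0, 285.0], [253.0, 296.0], [457.0, 380.0], [485.0, 392.0]]
25 [[226.0, 266.0], [253.0, 278.0], [458.0, 362.0], [487.0, 374.0]]
35 [[225.0, 247.0], [253.0, 259.0], [460.0, 343.0], [489.0, 355.0]]
(262, 225) [ 367. -262.   47.]
(250, 215) [ 362. -261.   57.]
(248, 235) [ 362. -261.   46.]
(495, 315) [ 408. -321.   47.]
(480, 310) [ 402. -323.   58.]
(480, 325) [ 403. -322.   49.]
(375, 300) [ 389. -289.   29.]
[-6.33946162e-01  4.39886182e-01  2.07661079e+00 -5.33929960e-06
  6.25165865e-01  3.40291980e-01]
```

The fingertips actually stand well above the reported TCP height, at about 40 mm by depth and projection, so they passed over the low block. I'll go lower in small steps and watch the force.

Request:
{"api": "move_arm", "payload": {"motion": [[0, 0, 0, 0.002, -0.001, 0.01, 0.065], [0, 0, 0, 0.002, -0.001, 0.02, 0.065], [0, 0, 0, 0.002, -0.001, 0.02, 0.065]]}}

```text
clock: 17.32
eef_pos: [390.8, -284.0, -6.4]
tcp_rot: [-3.141, 0.0, 0.597]
contact_force: [-0.2, 0.1, 0.6]
opening: 0.76
grasp_force: 0.0
```

In the tool's units: 0.008 m / 0.5 = 0.016, 0.004 m / 0.5 = 0.008.

Request:
{"api": "move_arm", "payload": {"motion": [[0, 0, 0, 0, 0, 0.008, 0.065], [0, 0, 0, 0, 0, 0.016, 0.065], [0, 0, 0, 0, 0, 0.016, 0.065]]}}

```text
clock: 17.7
eef_pos: [390.9, -284.2, -14.2]
tcp_rot: [-3.141, 0.0, 0.597]
contact_force: [-0.3, -0.1, -0.1]
opening: 0.76
grasp_force: 0.0
```

Run:
```python
from geo import *
p,d=grab_frame("side");a=cv2.resize(p[270:350,220:330,::-1],None,fx=7,fy=7,interpolation=cv2.INTER_CUBIC)
cv2.imwrite("pics/s5.png",cv2.convertScaleAbs(a,alpha=1.5))
```

```text
(no output)
```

View pics/s5.png

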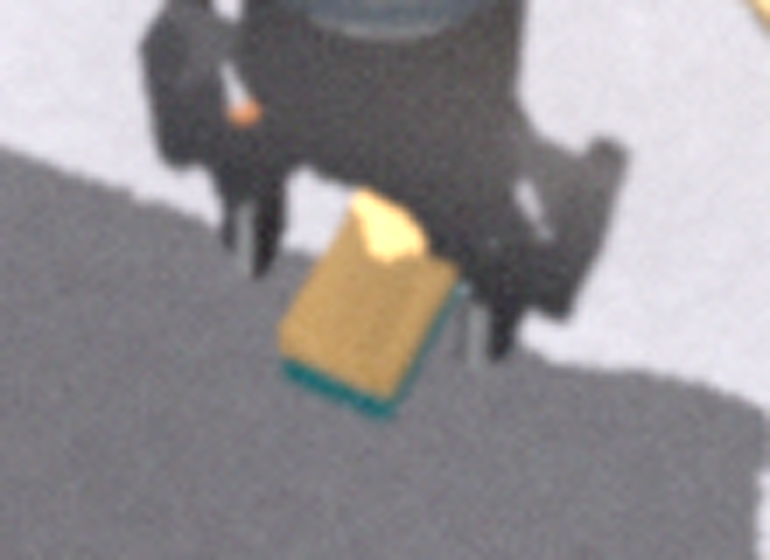

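The tips are now at (262,275) and (495,358), beside the block's flanks at roughly 25 mm. I'll go 6 mm lower and close.

In the tool's units: 0.006 m / 0.5 = 0.012, 0.003 m / 0.5 = 0.006.

Request:
{"api": "move_arm", "payload": {"motion": [[0, 0, 0, 0, 0, 0.006, 0.065], [0, 0, 0, 0, 0, 0.012, 0.065], [0, 0, 0, 0, 0, 0.012, 0.065], [0, 0, 0, 0, 0, 0.012, 0.02], [0, 0, 0, 0, 0, 0.012, 0.02], [0, 0, 0, 0, 0, 0.012, 0.02], [0, 0, 0, 0, 0, 0.012, 0.02]]}}

```text
clock: 18.62
eef_pos: [391.3, -284.4, -19.6]
tcp_rot: [3.141, -0.0, 0.597]
contact_force: [-0.6, 0.9, 5.5]
opening: 0.418
grasp_force: 40.5
```

```bash
python3 plan.py 605.5 -168.4 90 90
```

```text
turn [ 0.     0.    -0.974] shift [ 0.2424  0.0244 -0.1095]
18.625 [ 391.3 -284.4  -19.6] [ 3.141 -0.     0.597] 0.418
```

In the tool's units: 0.242 m / 0.5 = 0.484, 0.21 m / 0.5 = 0.42, -0.85 rad / 3.1416 = -0.2706.

Request:
{"api": "move_arm", "payload": {"motion": [[0, 0, 0, 0, 0, -0.06, 0.02], [0, 0, 0, 0, 0, -0.15, 0.02], [0, 0, -0.0318, 0.04, 0.004, -0.218, 0.02], [0, 0, -0.0796, 0.12, 0.012, -0.218, 0.02], [0, 0, -0.1273, 0.22, 0.022, -0.218, 0.02], [0, 0, -0.1751, 0.32, 0.032, -0.218, 0.02], [0, 0, -0.2228, 0.42, 0.042, -0.218, 0.02], [0, 0, -0.2706, 0.484, 0.048, -0.218, 0.02]]}}

```text
clock: 19.62
eef_pos: [606.7, -166.9, 88.9]
tcp_rot: [3.141, -0.0, 1.453]
contact_force: [-0.3, 0.2, -0.4]
opening: 0.41
grasp_force: 40.2
```

In the tool's units: -0.124 rad / 3.1416 = -0.0395.

Request:
{"api": "move_arm", "payload": {"motion": [[0, 0, -0.0395, 0, 0, 0, 0.02], [0, 0, -0.0395, 0, 0, 0, 0.02], [0, 0, -0.0395, 0, 0, 0, 0.02]]}}

```text
clock: 20.0
eef_pos: [604.3, -168.4, 89.0]
tcp_rot: [-3.141, -0.0, 1.568]
contact_force: [0.3, 0.3, -0.1]
opening: 0.412
grasp_force: 40.2
```

```bash
python3 plan.py 605.5 -168.4 -8 90
```

```text
turn [-0.001 -0.    -0.003] shift [-0.      0.0012  0.0969]
20.0 [ 604.3 -168.4   89. ] [-3.141 -0.     1.568] 0.412
```

In the tool's units: 0.097 m / 0.5 = 0.194, 0.001 m / 0.5 = 0.002.

Request:
{"api": "move_arm", "payload": {"motion": [[0, 0, 0, 0, 0.002, 0.08, 0.02], [0, 0, 0, 0, 0.002, 0.156, 0.02], [0, 0, 0, 0, 0.002, 0.18, 0.02], [0, 0, 0, 0, 0.002, 0.19, 0.02], [0, 0, 0, 0, 0.002, 0.194, 0.02], [0, 0, 0, 0, 0.002, 0.194, 0.02], [0, 0, 0, 0, 0.002, 0.194, 0.045], [0, 0, 0, 0, 0.002, 0.194, 0.065]]}}

```text
clock: 21.0
eef_pos: [606.2, -168.3, -7.2]
tcp_rot: [3.141, 0.0, 1.571]
contact_force: [0.2, -0.2, -0.9]
opening: 0.724
grasp_force: 0.0
```

In the tool's units: -0.23 m / 0.5 = -0.46, -0.18 m / 0.5 = -0.36.

Request:
{"api": "move_arm", "payload": {"motion": [[0, 0, 0, 0, 0, 0, 0.065], [0, 0, 0, 0, 0, -0.06, 0.065], [0, 0, 0, 0, 0, -0.16, 0.065], [0, 0, 0, 0, 0, -0.28, 0.065], [0, 0, 0, 0, -0.12, -0.36, 0.065], [0, 0, 0, 0, -0.24, -0.36, 0.065], [0, 0, 0, 0, -0.36, -0.36, 0.065], [0, 0, 0, 0, -0.46, -0.36, 0.065]]}}

```text
clock: 22.0
eef_pos: [373.6, -167.8, 172.3]
tcp_rot: [3.141, 0.0, 1.571]
contact_force: [0.1, -0.3, 0.1]
opening: 0.761
grasp_force: 0.0
```

Run:
```python
from geo import *
for n in ("top","side"):
    p,d=grab_frame(n);np.savez(n+"1.npz",p=p,d=d)
    cv2.imwrite(f"pics/{n}end.png",cv2.resize(p[:,:,::-1],(800,600),interpolation=cv2.INTER_CUBIC))
W=world("top",np.load("top1.npz")["d"])
c=camera_params("top");T=np.linalg.inv(c["world_from_camera"])
for y,h in ((-168.4,42),(-88.5,57),(-8.8,72),(71.3,87)):
    q,_=cv2.projectPoints((T[:3,:3]@[605.5,y,h]+T[:3,3])[None],np.zeros(3),np.zeros(3),c["camera_matrix"],np.array([c["k1"],0,0,0.]))
    u,v=q.ravel().round().astype(int);print(top_face(W,u,v))
```

```text
[ 605.8 -167.8   40.8   55.    35.5   89.7  439. ]
[604.5 -85.1  55.9  52.5  36.1  89.  446. ]
[603.   -8.1  71.   51.3  36.9  89.2 465. ]
[601.5  73.   86.   52.7  36.5 -89.1 476. ]
```

View pics/topend.png

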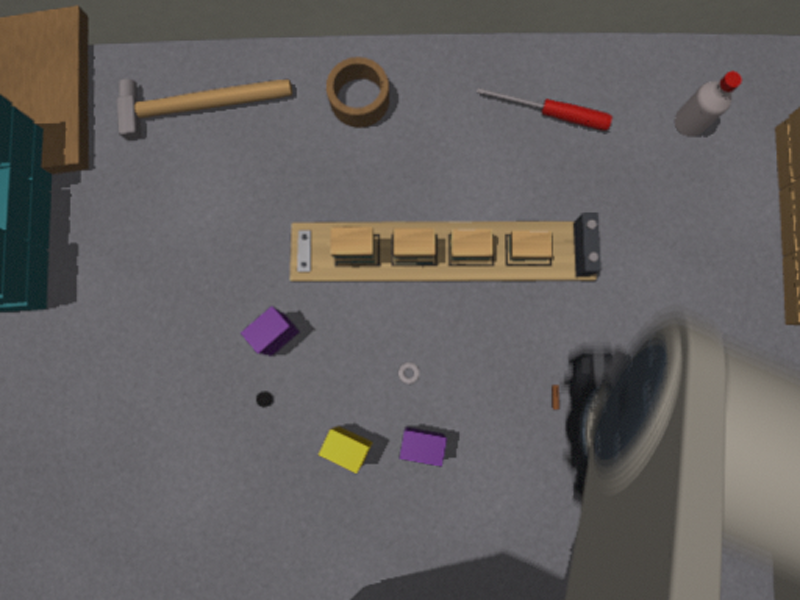

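View pics/sideend.png

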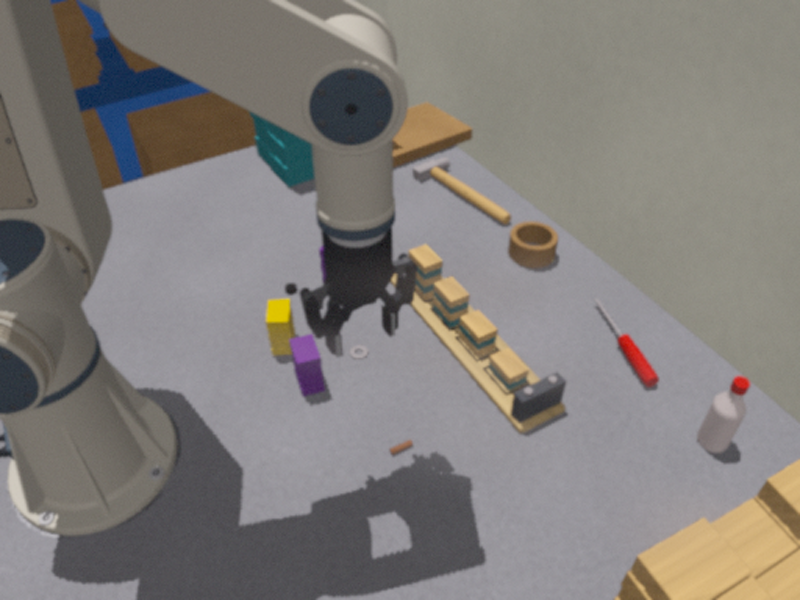

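Both views show all four blocks upright inside their outlines, at top-view pixels (353,241), (415,244), (471,243) and (531,245), in rising height away from the stop. By depth they're within about 4 mm of target, and the arm is clear. I'll hand it in.

```bash
python3 -c "
from rig import order; print(order.sign_off())"
```

```text
the job is handed in; nothing more can be done
None
```

The four blocks stand upright in their outlines, shortest next to the stop and tallest at the far end, each within about 4 mm of its place by the final camera check; I've handed the job in, but the rig gave no verdict.

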